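# Drive the worn dowel pins out of a welding jig

### The arm

A 6-joint arm with a two-finger parallel gripper is mounted at the origin on the work surface. World frame = base frame: x ahead of the robot, y to its left, z up, the work surface at z = 0. Lengths are in m, angles in rad, forces in N, time in s.
With the tool pointing down it reaches from about 0.25 to 0.85 m from the base axis. Payload 12.5 kg.
Tool frame: the origin (TCP) lies at the very end of the fingers, on their centre line; the grasp point (between the pads) lies 19 mm behind it; y points along the fingers, z is the direction in which the jaws open and shut, and the axes are right-handed (so a half turn about y gives the same grasp; the last joint's range is limited). The gripper opens to 93 mm and grips with 3 to 60 N. Pads are 15 mm wide; open, the fingers measure 128 mm over their backs; the gripper's body (75 mm by 188 mm) begins 65 mm behind the grasp point.
Start: joints at [-1.192, 0.351, 1.652, -0, 1.139, -0.085], TCP at [0.246, -0.492, 0.219] pointing down, gripper open.
Joint ranges: [-2.75, 2.75], [-0.79, 2.1], [0.01, 2.65], [-1.57, 4.71], [0.07, 3.14], [-2.87, 2.87]. Speed limits (rad/s): [2.22, 2.22, 2.79, 3.14, 3.14, 3.14].

### API

Orientations are given as a rotation vector (axis times angle).
In Python, from rig import bot gives the robot as it stands. The module is installed in compiled form; this text tells all that it offers.
- The arm moves only by the shell command python3 -m creep 'ROWS'. ROWS is JSON, a list of rows, each a list of 7 numbers: the shift along the tool's x, y, z in mm, then the turn, a rotation vector about the tool's x, y, z in degrees, then the gripper command: -1 is fully open, 1 is shut, values between are in proportion. In form: [[x, y, z, ax, ay, az, gripper], ...]. A call has 1 to 8 rows; each row shifts and turns the commanded pose from where the row before left it, along the tool's axes as they then stand; what a row does not reach is not made up. A row lasts 1/12 s, in which the tool goes at most 41.7 mm and 7.16 degrees, less where a joint would pass 70% of its speed; a pose out of reach is approached as far as the arm can. A call is refused whole if a number of a shift passes 41.7 or a number of a turn 7.16, either way. A call with a gripper value outside its range is refused whole. The fingers move at their own pace and stop on an object; the grip force is fixed at half the most. Time passes only in rows, so rows that do not move let the fingers close. It gives the time, the measured TCP pose, the force and the opening at its end, in the units of the state.
- bot.read_state(): the state, without advancing time (a new reading comes with each control period).
- bot.read_camera(name): name is "side" or "top" or "wrist"; returns a dict with "image" (420x560x3 uint8, blue, green, red), "fx", "fy", "cx", "cy" (pixels), "R" (3x3) and "t" (3): a world point X has camera coordinates R X + t; the wrist camera has in their place "T_tool_cam" (4x4, takes a point from camera to tool coordinates, whose origin is the TCP and whose axes are the tool frame's). Camera axes: x right, y down, z forward; pixel columns grow to the right and rows downward; lengths in m; the calibration is good to about 2 mm. A picture is of the moment at which its call begins: read the wrist's pose just before it. There is no depth.
- bot.finish_job(): hands the job in, once; it reports no verdict.
Trained networks look in a picture, given as the dict that the camera call returned (one of the last four; its "shot" number tells which), for a name from the list of things; names that differ only in an ending like _2 or _b are one class to them, and where a whole thing is asked for, a point or a joint stands for the part that bears it (a point fixed in the world has none). Each returns a list of dicts, best first, with "conf" (0 to 1); they miss things now and then, are a little off and sometimes report something else, mostly with a low value. They report only what shows in the picture. A call takes as long as a camera call.
- bot.look_for(picture, name): "extent" ([centre column, centre row, width, height] in pixels, round what is visible of it).
- bot.tip_of(picture, name): "location" ([row, column] in pixels: a listed point, or the origin of a listed thing).
The state is a dict: "clock": time; "q": joint angles; "dq": joint speeds; "effort": joint torques, N m; "tcp_pos": TCP position; "tool_rot": TCP orientation; "wrist_force": force on the tool from outside, world axes, zero at the start; "torque": the same for the moment, N m; "finger_gap": opening from 0.0 (shut) to 1.0 (fully open).
Only numpy, scipy, OpenCV 4.12 (cv2) and the standard library are available. Lean on these libraries where they do the work, as an engineer would, in place of code of your own. Each camera call takes 0.05 s, during which the arm holds its last target. There are 200 camera calls.

### The job

Slide the catch tray under the blue welding jig by its red fin and turn the green keeper collar so that its post comes to the red locked mark, clear of the pins. Then take the drift from its stand, push every worn brass pin down out of its bore into the tray, put the drift back upright in its stand, and pull the tray with all the pins out again onto its yellow painted bay. Leave the collar locked, and leave the brush and the spray can where they are.

Things in the scene. Friction and masses are not known exactly. Their poses are not given: they have to be found in the camera images.
- jig: Blue fixed welding jig: plate 174 (its x) by 150 (its y) mm, top face 99 mm and underside 75 mm above the table, on two walls 12 mm thick at x = -81 and 81 mm. The tunnel below, 150 mm wide, runs along its y, open both ends; undriven pins hang to 58 mm above the table. Bores 22 mm across (19 mm between sprung shoes when empty). Origin: centre of its footprint, table height.
- keeper (a joint): angle (rad, anticlockwise from above) of the green collar on a stiff hinge amid the jig plate. 0: its four fingers (14 mm wide, 101 to 109 mm above the table) cover and block the bores. 0.785: locked, post at the red mark, fingers midway between bores. Stops at -0.30 and 0.80; stays where left; about 2 N at the post turns it. Hub 38 mm across, to 114 mm, with a stud to 120 mm.
- post (a point): centre of the top end of the collar's upright handle post: 14 mm diameter, red tip, 64 mm from the hinge axis, rising from 101 to 155 mm above the table. At joint value q it lies at angle 2.356 + q from the jig's x axis.
- mark (a point): the red locked mark painted on the jig plate, at (-80, 0) mm in the jig's x, y, on its top face. The collar is locked when the post is in line between the hinge axis and this mark.
- pin0: worn brass dowel pin, 20 mm diameter, 40 mm long, 0.08 kg (2 to 4 present; None if absent). Origin: centre of its underside, z along it. Starts upright, tight in its bore, top 1 mm below the plate's top face; 8 to 12 N pushes it down, and after about 20 mm it drops out. This one's bore is at (-30, 30) mm in the jig's x, y.
- pin1: worn brass dowel pin, 20 mm diameter, 40 mm long, 0.08 kg (2 to 4 present; None if absent). Origin: centre of its underside, z along it. Starts upright, tight in its bore, top 1 mm below the plate's top face; 8 to 12 N pushes it down, and after about 20 mm it drops out. This one's bore is at (30, 30) mm in the jig's x, y.
- pin2: worn brass dowel pin, 20 mm diameter, 40 mm long, 0.08 kg (2 to 4 present; None if absent). Origin: centre of its underside, z along it. Starts upright, tight in its bore, top 1 mm below the plate's top face; 8 to 12 N pushes it down, and after about 20 mm it drops out. This one's bore is at (30, -30) mm in the jig's x, y.
- pin3: worn brass dowel pin, 20 mm diameter, 40 mm long, 0.08 kg (2 to 4 present; None if absent). Origin: centre of its underside, z along it. Starts upright, tight in its bore, top 1 mm below the plate's top face; 8 to 12 N pushes it down, and after about 20 mm it drops out. This one's bore is at (-30, -30) mm in the jig's x, y.
- drift: the drift, 0.22 kg, upright: a steel rod 12 mm diameter and 85 mm long, then a black hand guard 40 mm across and 6 mm thick (85 to 91 mm from the tip), then an orange round handle 24 mm diameter, 49 mm long (91 to 140 mm from the tip). Origin: centre of the lower tip, z axis up along the rod.
- stand: grey drift stand, fixed: block 70 by 70 mm, 95 mm high, with an upright through hole 24 mm across in its middle. Origin: centre of its underside. The drift hangs in it upright with its guard on the block's top, its tip 10 mm above the table.
- tray: aluminium catch tray, 0.4 kg, open on top: 124 (its x) by 150 (its y) mm outside, 40 mm high, walls and floor about 4 mm. Origin: centre of the box's underside. A flat bar leads from its -y end to an upright red fin 135 mm from the origin along its -y. It slides on the table.
- fin (a point): middle of the top edge of the tray's red pull fin, 68 mm above the table; the fin is 12 mm thick (along the tray's x), 40 mm long (along its y) and goes down to the table.
- bay: the tray's yellow painted outline on the table, 158 by 184 mm, flat. Origin: its middle. The tray belongs in it with its x and y axes along the outline's and the fin to the outline's -y side.
- brush: brush lying on the table, 200 mm long along its x; origin: under its middle. Leave alone.
- spray: red spray can, 54 mm diameter, 120 mm high; origin: centre of its underside. Leave alone.

How it is judged:
On the way, in this order (a step that is already met when the one before it is completed fails the run):
1. the keeper collar is turned to its locked mark and the tray is under the jig (value of joint keeper above 0.7 rad and x of tray in the frame of jig between -0.03 and 0.03 m and y of tray in the frame of jig between -0.05 and 0.05 m), for 0.2 s.
2. the drift pushes down on a pin, with the tray under the jig (all of step 1 and (contact force between drift and pin0 above 3 N or contact force between drift and pin1 above 3 N or contact force between drift and pin2 above 3 N or contact force between drift and pin3 above 3 N)), for 0.05 s.
3. every pin has been driven out and lies in the tray (x of pin0 in the frame of tray between -0.06 and 0.06 m and y of pin0 in the frame of tray between -0.073 and 0.073 m and z of each of pin0, pin1, pin2, pin3 in the frame of tray below 0.035 m and x of pin1 in the frame of tray between -0.06 and 0.06 m and y of pin1 in the frame of tray between -0.073 and 0.073 m and x of pin2 in the frame of tray between -0.06 and 0.06 m and y of pin2 in the frame of tray between -0.073 and 0.073 m and x of pin3 in the frame of tray between -0.06 and 0.06 m and y of pin3 in the frame of tray between -0.073 and 0.073 m), for 0.2 s.
At the end, for the whole second after the job is handed in: Keeper collar beyond 0.70 rad (mark at 0.785); every pin lying in the tray; the tray flat on the table, still, its centre within 30 mm of the bay's centre and within 0.26 rad (15 degrees) of the outline; the drift hanging upright in its stand with its guard on the block (within 6 mm) (all of step 3 and value of joint keeper above 0.7 rad and horizontal distance between tray and bay below 0.03 m and angle between the y axis of tray and the y axis of bay, either way round below 0.26 rad and angle between tray's own z axis and vertical below 0.05 rad and linear speed of tray below 0.02 m/s and horizontal distance between drift and stand below 0.012 m and angle between drift's own z axis and vertical below 0.15 rad and z of drift in the frame of stand below 0.016 m); the robot touches nothing.
It fails at once if the brush is disturbed (moved over 40 mm) (distance of brush from where it was at the start of the episode above 0.04 m).
It fails at once if the spray is disturbed (moved over 40 mm) (distance of spray from where it was at the start of the episode above 0.04 m).
Of pin0, pin1, pin2, pin3 only 2 to 4 are there at a start; the rules pass over those that are not, and their reading is None.
At some moment in a run one of tray may be knocked a few centimetres aside while the robot is not near it.
It also fails if it takes over 210 s, if anything falls off the work surface, if the arm or the gripper's body presses on something with over 40 N, if the wrist force passes 120 N, or if a joint passes its speed limit or range.

## Working session

There is one attempt and no reset: what is moved stays moved. The work goes in short steps, Python scripts to look and compute and a shell command to move; the robot and the scene stay as the last step left them, time stands still between calls to the robot, and variables do not carry over. Pictures are saved under pics/ and viewed, about 12 in all and at most 16, crops included, and the job is handed in when it is done.

```bash
mkdir -p pics; cat > h.py <<'E'
import numpy as np, cv2, json
from scipy.spatial.transform import Rotation as Ro
from rig import bot
def cam(name):
    s=bot.read_state(); p=bot.read_camera(name)
    if name=="wrist":
        T=np.eye(4);T[:3,:3]=Ro.from_rotvec(s["tool_rot"]).as_matrix();T[:3,3]=s["tcp_pos"]
        M=np.linalg.inv(T@np.array(p["T_tool_cam"])); p["R_"]=M[:3,:3];p["t_"]=M[:3,3]
    else: p["R_"]=np.array(p["R"]);p["t_"]=np.array(p["t"])
    return p
def ray(p,u,v,z):
    d=p["R_"].T@np.array([(u-p["cx"])/p["fx"],(v-p["cy"])/p["fy"],1]); c=-p["R_"].T@p["t_"]
    return c+d*(z-c[2])/d[2]
def proj(p,X):
    c=p["R_"]@np.array(X)+p["t_"]; return np.array([p["fx"]*c[0]/c[2]+p["cx"],p["fy"]*c[1]/c[2]+p["cy"]])
def tip(p,n,z,k=1):
    for r in bot.tip_of(p,n)[:k]:
        v,u=r["location"]; print(n,"conf %.2f uv %d %d"%(r["conf"],u,v),"xyz",np.round(ray(p,u,v,z),4))
def save(p,n): cv2.imwrite("pics/"+n+".png",p["image"])
def st():
    s=bot.read_state(); R=Ro.from_rotvec(s["tool_rot"]).as_matrix()
    print("t %.2f"%s["clock"],"tcp",np.round(s["tcp_pos"],4),"F",np.round(s["wrist_force"],1),"gap",s["finger_gap"]);print("tool axes cols",np.round(R,3).tolist(),"q",np.round(s["q"],2))
    return s,R
def go(target,yaw=None):
    "print tool-frame mm to target"
    s,R=st(); print("shift mm",np.round(R.T@(np.array(target)-s["tcp_pos"])*1000,1))
E
python3 - <<'E'
from h import *
st()
for c in ("top","side"):
    p=cam(c);save(p,c+"0"); print(c,"cam at",-p["R_"].T@p["t_"])
    for n,z in dict(jig=0,post=.155,mark=.099,pin0=.058,pin1=.058,pin2=.058,pin3=.058,drift=.01,stand=0,tray=0,fin=.068,bay=0,brush=0,spray=0).items(): tip(p,n,z,2 if n in("pin0",) else 1)
E
```

```text
t 0.00 tcp [ 0.2459 -0.4916  0.2181] F [-0.   0.1 -0.1] gap 1.0001792945877943
tool axes cols [[-0.894, -0.0, 0.447], [-0.447, 0.001, -0.894], [-0.0, -1.0, -0.001]] q [-1.19  0.35  1.65 -0.    1.14 -0.08]
top cam at [ 0.4644847  -0.00263899  1.31529848]
jig conf 0.78 uv 233 227 xyz [0.5369 0.1401 0.    ]
mark conf 0.92 uv 225 258 xyz [0.4557 0.1486 0.099 ]
pin0 conf 0.59 uv 224 211 xyz [0.5759 0.157  0.058 ]
pin0 conf 0.48 uv 234 223 xyz [0.546  0.1311 0.058 ]
pin1 conf 0.59 uv 224 211 xyz [0.5759 0.157  0.058 ]
pin2 conf 0.59 uv 224 211 xyz [0.5759 0.157  0.058 ]
pin3 conf 0.59 uv 224 211 xyz [0.5759 0.157  0.058 ]
drift conf 0.57 uv 153 269 xyz [0.4288 0.3516 0.01  ]
stand conf 0.75 uv 154 267 xyz [0.433  0.3532 0.    ]
tray conf 0.80 uv 358 255 xyz [ 0.4565 -0.1935  0.    ]
fin conf 0.89 uv 412 268 xyz [ 0.4221 -0.3183  0.068 ]
brush conf 0.56 uv 165 188 xyz [0.6457 0.324  0.    ]
spray conf 0.63 uv 384 176 xyz [ 0.6694 -0.2701  0.    ]
side cam at [0.19468947 0.65953019 0.76389266]
jig conf 0.78 uv 259 289 xyz [0.5336 0.1342 0.    ]
post conf 0.60 uv 254 264 xyz [0.5065 0.1912 0.155 ]
mark conf 0.98 uv 286 278 xyz [0.4566 0.1501 0.099 ]
pin0 conf 0.42 uv 256 285 xyz [0.5201 0.1675 0.058 ]
pin1 conf 0.42 uv 256 285 xyz [0.5201 0.1675 0.058 ]
pin2 conf 0.42 uv 256 285 xyz [0.5201 0.1675 0.058 ]
pin3 conf 0.42 uv 256 285 xyz [0.5201 0.1675 0.058 ]
stand conf 0.85 uv 250 387 xyz [0.4273 0.3428 0.    ]
tray conf 0.55 uv 344 218 xyz [ 0.4599 -0.1926  0.    ]
fin conf 0.76 uv 379 178 xyz [ 0.4177 -0.3277  0.068 ]
brush conf 0.61 uv 164 334 xyz [0.6449 0.3351 0.    ]
spray conf 0.62 uv 293 179 xyz [ 0.6657 -0.2852  0.    ]
```

View pics/top0.png

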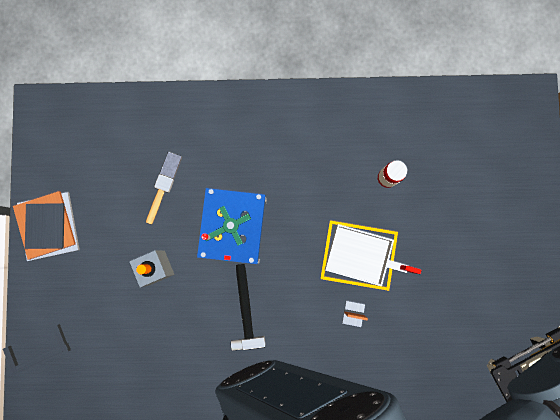

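View pics/side0.png

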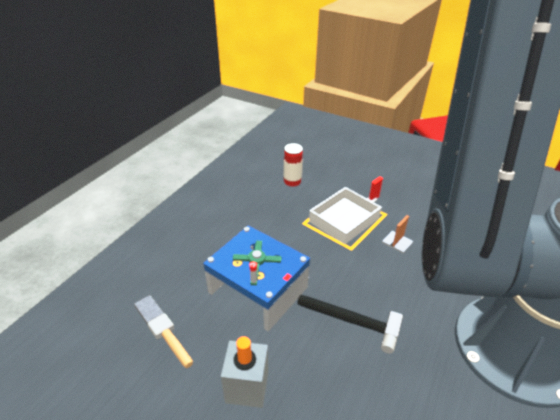

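Top view: mark at (227,258), so jig +x points away from the robot. The post, at (207,237), is on the +y side, and brass pins show at about (219,212) and (219,238). The tray is in its bay with the fin at (412,268) and the drift upright at (146,268). The brush, spray can, hammer and clamp are well clear. Next I'll go above the fin.

```bash
python3 -m creep '[[-33,0,-10.5,0,0,0,-1],[-33,0,-10.5,0,0,0,-1],[-33,0,-10.5,0,0,0,-1],[-33,0,-10.5,0,0,0,-1],[-33,0,-10.5,0,0,0,-1],[-33,0,-10.5,0,0,0,-1],[-33,0,-10.5,0,0,0,-1]]'
python3 -m creep '[[0,0,0,0,-6.9,0,-1],[0,0,0,0,-6.9,0,-1],[0,0,0,0,-6.9,0,-1],[0,0,0,0,-6.9,0,-1],[0,0,0,0,-6.9,0,-1],[0,0,0,0,-6.9,0,-1],[0,0,0,0,-6.9,0,-1],[0,0,0,0,0,0,-1]]'
python3 - <<'E'
from h import *
st()
p=cam("wrist");save(p,"w1"); print("cam at",-p["R_"].T@p["t_"])
for n,z in dict(tray=0,fin=.068,bay=0).items(): tip(p,n,z)
E
```

```text
clock: 2.08
tcp_pos: [0.4208, -0.3215, 0.2188]
tool_rot: [-0.463, 1.963, -1.964]
wrist_force: [0.3, 0.1, 0.3]
finger_gap: 1.002
clock: 2.75
tcp_pos: [0.4198, -0.3228, 0.2187]
tool_rot: [-1.076, 1.397, -1.397]
wrist_force: [0.6, 0.3, -0.0]
finger_gap: 1.002
t 2.75 tcp [ 0.4198 -0.3228  0.2187] F [ 0.6  0.3 -0. ] gap 1.0016735392219305
tool axes cols [[-0.256, 0.0, 0.967], [-0.967, -0.0, -0.256], [0.0, -1.0, 0.0]] q [-0.74  0.31  1.7  -0.    1.12 -0.49]
cam at [ 0.43892791 -0.24910212  0.38434871]
tray conf 0.55 uv 286 70 xyz [ 0.4617 -0.1918  0.    ]
fin conf 0.72 uv 282 190 xyz [ 0.423  -0.3183  0.068 ]
```

View pics/w1.png

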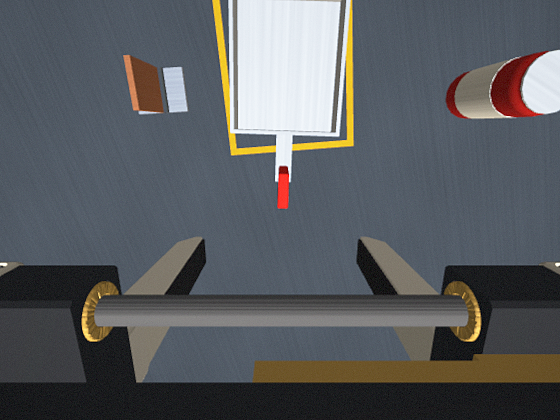

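The fin shows at (283,190), lined up with the jaws. I'll descend, grasp it, and refine the jig and bay poses from the top picture.

```bash
python3 -m creep '[[-4.6,30,1.9,0,0,0,-1],[0,38,0,0,0,0,-1],[0,38,0,0,0,0,-1],[0,38,0,0,0,0,-1],[0,38,0,0,0,0,-1],[0,0,0,0,0,0,-1]]'
python3 -m creep '[[0,0,0,0,0,0,1],[0,0,0,0,0,0,1],[0,0,0,0,0,0,1],[0,0,0,0,0,0,1],[0,0,0,0,0,0,1],[0,0,0,0,0,0,1],[0,0,0,0,0,0,1]]'
python3 - <<'E'
from h import *
p=cam("top")
im=p["image"]; hsv=cv2.cvtColor(im,cv2.COLOR_BGR2HSV)
def rect(m,z,n,box):
    k=np.zeros_like(m);x0,y0,x1,y1=box;k[y0:y1,x0:x1]=m[y0:y1,x0:x1]
    v,u=np.nonzero(k); P=np.array([ray(p,a,b,z)[:2] for a,b in zip(u,v)])*1000
    r=cv2.minAreaRect(P.astype(np.float32)); print(n,r,len(u))
rect(cv2.inRange(hsv,(105,120,60),(125,255,255)),.099,"jig",(180,170,290,280))
rect(cv2.inRange(hsv,(20,120,100),(35,255,255)),0,"bay",(310,200,420,300))
rect(cv2.inRange(hsv,(40,80,20),(85,255,255)),.105,"collar",(180,170,290,280))
for n,z in dict(jig=.0,mark=.099,post=.155,tray=0).items(): tip(p,n,z)
cv2.imwrite("pics/top1.png",cv2.resize(im[160:310,110:310],None,fx=4,fy=4,interpolation=cv2.INTER_CUBIC))
E
```

```text
clock: 3.45
tcp_pos: [0.4199, -0.3163, 0.0307]
tool_rot: [-1.073, 1.412, -1.394]
wrist_force: [-0.3, 1.2, -1.4]
finger_gap: 1.0
clock: 4.03
tcp_pos: [0.423, -0.319, 0.0372]
tool_rot: [-1.072, 1.4, -1.402]
wrist_force: [-0.1, 0.3, -0.4]
finger_gap: 0.549
jig ((537.7432861328125, 134.43939208984375), (151.7209930419922, 175.07801818847656), 82.68357849121094) 3448
bay ((454.2467041015625, -220.04501342773438), (235.20994567871094, 159.1997528076172), 79.32180786132812) 744
collar ((532.16748046875, 140.0552215576172), (86.7006607055664, 93.03608703613281), 71.20732116699219) 441
jig conf 0.65 uv 234 224 xyz [0.546  0.1355 0.    ]
mark conf 0.87 uv 226 257 xyz [0.4594 0.1464 0.099 ]
post conf 0.96 uv 205 234 xyz [0.5148 0.1895 0.155 ]
tray conf 0.81 uv 356 254 xyz [ 0.4611 -0.1889  0.    ]
```

View pics/top1.png

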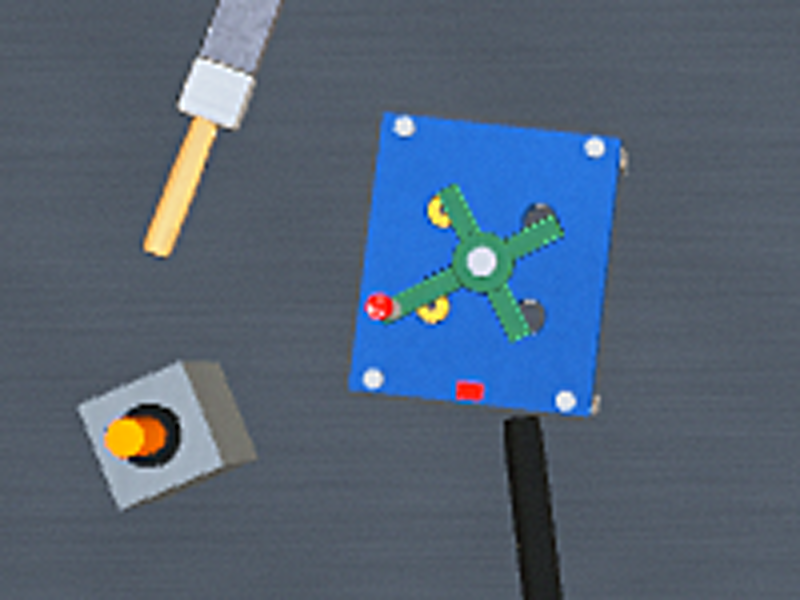

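Only pin0 and pin1 are there: brass rings at crop (440,210) and (433,307), with the right-hand bores empty. The post is at crop (380,306), so q ≈ -0.26. Jig centre is (0.538,0.134), yaw -7.3°. I'll finish closing the gripper, align the tray and push.

```bash
python3 -m creep '[[0,0,0,0,0,0,1],[0,0,0,0,0,0,1],[0,0,0,0,0,0,1],[0,0,0,0,0,0,1],[0,0,0,0,0,0,1],[0,0,0,0,0,0,1],[0,0,0,0,0,0,1]]'
python3 -m creep '[[0,0,0,0,-2.5,0,1],[0,0,0,0,-2.5,0,1],[0,0,0,0,-2.5,0,1],[0,0,0,0,0,0,1]]'
python3 -m creep '[[-20,0,7,0,0,0,1],[-20,0,7,0,0,0,1],[-20,0,7,0,0,0,1],[-20,0,7,0,0,0,1],[-20,0,7,0,0,0,1],[-20,0,7,0,0,0,1],[-20,0,7,0,0,0,1],[-19.4,0,7.2,0,0,0,1]]'
python3 -m creep '[[0,0,0,0,0,0,1],[0,0,0,0,0,0,1]]'
python3 - <<'E'
from h import *
go((.4995,-.168,.037))
p=cam("top")
for n,z in dict(tray=0,fin=.068).items(): tip(p,n,z)
im=p["image"];hsv=cv2.cvtColor(im,cv2.COLOR_BGR2HSV)
cv2.imwrite("pics/top2.png",cv2.resize(im[170:320,200:430],None,fx=3.4,fy=3.4,interpolation=cv2.INTER_CUBIC))
E
```

```text
clock: 4.87
tcp_pos: [0.4229, -0.3189, 0.0366]
tool_rot: [-1.072, 1.401, -1.401]
wrist_force: [1.5, 0.1, -1.6]
finger_gap: 0.133
clock: 5.2
tcp_pos: [0.4227, -0.3188, 0.0366]
tool_rot: [-1.145, 1.305, -1.305]
wrist_force: [-1.1, -0.1, -1.2]
finger_gap: 0.127
clock: 5.87
tcp_pos: [0.4997, -0.1674, 0.0366]
tool_rot: [-1.144, 1.308, -1.307]
wrist_force: [-0.2, -2.3, 0.1]
finger_gap: 0.128
clock: 6.03
tcp_pos: [0.4998, -0.1675, 0.0366]
tool_rot: [-1.144, 1.306, -1.306]
wrist_force: [0.7, 1.8, -0.5]
finger_gap: 0.133
t 6.03 tcp [ 0.4998 -0.1675  0.0366] F [ 0.7  1.8 -0.5] gap 0.13311498417402817
tool axes cols [[-0.132, -0.0, 0.991], [-0.991, 0.0, -0.132], [-0.0, -1.0, -0.0]] q [-0.41  0.57  1.84  0.    0.73 -0.28]
shift mm [ 0.5 -0.4 -0.3]
fin conf 0.51 uv 233 225 xyz [0.539  0.1309 0.068 ]
```

View pics/top2.png

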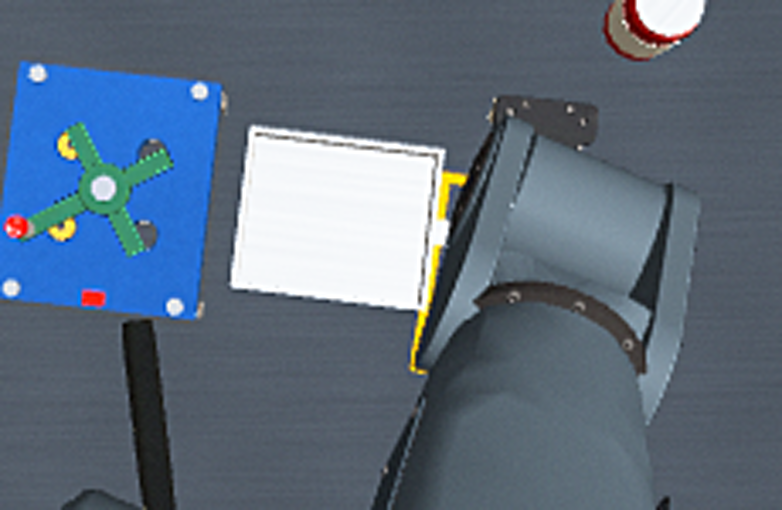

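Tray lined up within about 5 mm of the jig axis; I'll nudge it 4 mm toward +x and push in.

```bash
python3 -m creep '[[-24,0,4,0,0,0,1],[-24,0,0,0,0,0,1],[-24,0,0,0,0,0,1],[-24,0,0,0,0,0,1],[-24,0,0,0,0,0,1],[-24,0,0,0,0,0,1],[-25,0,0,0,0,0,1],[0,0,0,0,0,0,1]]'
python3 -m creep '[[0,0,0,0,0,0,-1],[0,0,0,0,0,0,-1],[0,0,0,0,0,0,-1],[0,0,0,0,0,0,-1],[0,0,0,0,0,0,-1],[0,0,0,0,0,0,-1],[0,0,0,0,0,0,-1]]'
python3 -m creep '[[20,-30,0,0,0,0,-1],[20,-40,0,0,0,0,-1],[0,-40,0,0,0,0,-1],[0,-40,0,0,0,0,-1],[0,-40,0,0,0,0,-1],[0,0,0,0,0,0,-1]]'
python3 - <<'E'
from h import *
st()
p=cam("wrist");save(p,"w2")
for n,z in dict(fin=.068,post=.155,mark=.099,pin0=.098).items(): tip(p,n,z,2)
p=cam("side")
for n,z in dict(fin=.068,post=.155).items(): tip(p,n,z)
E
```

```text
clock: 6.85
tcp_pos: [0.5261, 0.0009, 0.0366]
tool_rot: [-1.144, 1.306, -1.306]
wrist_force: [0.4, 3.0, 1.7]
finger_gap: 0.13
clock: 7.43
tcp_pos: [0.526, -0.0017, 0.0367]
tool_rot: [-1.143, 1.307, -1.307]
wrist_force: [0.2, 0.8, 0.2]
finger_gap: 0.579
clock: 7.93
tcp_pos: [0.5238, -0.0403, 0.2314]
tool_rot: [-1.136, 1.298, -1.313]
wrist_force: [-0.1, 0.4, 0.0]
finger_gap: 0.986
t 7.93 tcp [ 0.5238 -0.0403  0.2314] F [-0.1  0.4  0. ] gap 0.9864001228371624
tool axes cols [[-0.133, 0.011, 0.991], [-0.991, -0.002, -0.133], [0.0, -1.0, 0.011]] q [-0.17  0.29  1.71  0.    1.14 -0.03]
fin conf 0.76 uv 276 154 xyz [0.526  0.0027 0.068 ]
mark conf 0.80 uv 177 3 xyz [0.4587 0.1478 0.099 ]
fin conf 0.75 uv 294 237 xyz [0.5139 0.0042 0.068 ]
post conf 0.90 uv 250 268 xyz [0.5075 0.2047 0.155 ]
```

View pics/w2.png

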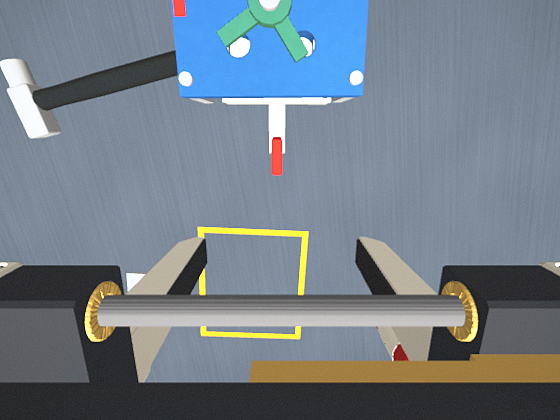

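The tray is under the jig: fin at (276,154), its edge flush with the jig end. The yellow bay corners are at (199,228), (308,233), (299,338) and (201,335). Now the collar post: I'll move up behind it and look.

```bash
python3 -m creep '[[-32,0,-3,0,0,0,-1],[-32,0,-3,0,0,0,-1],[-32,0,-3,0,0,0,-1],[-32,0,-3,0,0,0,-1],[-32,0,-3,0,0,0,-1],[0,0,0,0,0,0,-1],[0,0,0,0,0,0,-1]]'
python3 - <<'E'
from h import *
s,R=st()
p=cam("wrist");save(p,"w3")
for n,z in dict(post=.155,mark=.099,pin0=.098,jig=0,drift=0.01,stand=0).items(): tip(p,n,z,2)
E
```

```text
clock: 8.92
tcp_pos: [0.5269, 0.1221, 0.2231]
tool_rot: [-1.146, 1.305, -1.304]
wrist_force: [0.3, -0.3, 0.6]
finger_gap: 1.0
t 8.92 tcp [0.5269 0.1221 0.2231] F [ 0.3 -0.3  0.6] gap 1.0003188081991694
tool axes cols [[-0.13, -0.001, 0.991], [-0.991, -0.0, -0.13], [0.0, -1.0, -0.001]] q [ 0.14  0.33  1.67 -0.    1.14  0.27]
post conf 0.60 uv 249 132 xyz [0.5114 0.1941 0.155 ]
mark conf 0.92 uv 206 182 xyz [0.4549 0.151  0.099 ]
pin0 conf 0.68 uv 315 155 xyz [0.5658 0.1628 0.098 ]
pin0 conf 0.47 uv 265 151 xyz [0.5181 0.1729 0.098 ]
jig conf 0.72 uv 289 170 xyz [0.5398 0.1365 0.    ]
jig conf 0.64 uv 175 3 xyz [0.4331 0.3458 0.    ]
stand conf 0.67 uv 178 3 xyz [0.4369 0.3452 0.    ]
```

View pics/w3.png

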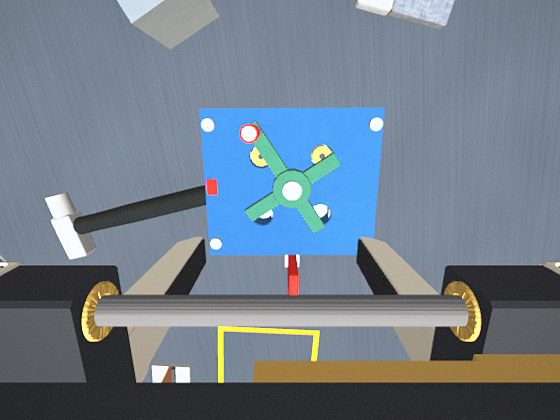

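Post tip at (249,132), hub stud at (291,191). I'll work out the hinge, bay and arc waypoints.

```bash
python3 - <<'E'
from h import *
s,R=st(); p=cam("wrist")
h=ray(p,291.5,190.5,.120);print("hinge",h)
cs=[(208,125,.1),(376,125,.1),(216,244,.1)]
for c in cs: print("corner",ray(p,*c))
P=ray(p,249,132.5,.155);print("post",P, np.linalg.norm((P-h)[:2]), "jig ang",np.degrees(np.arctan2(P[1]-h[1],P[0]-h[0]))+7.4)
c=np.array([.5385,.1350])
print("TCP to post", np.round(R.T@(P-[0,0,.03]-s["tcp_pos"])*1000,1))
a0=np.arctan2(P[1]-c[1],P[0]-c[0]); a1=np.pi-.1277-.005
prev=P
for a in np.linspace(a0,a1,9)[1:]:
    n=np.array([*(c+.064*np.array([np.cos(a),np.sin(a)])),P[2]]);print(np.round(n,4),np.round(R.T@(n-prev)*1000,1));prev=n
# bay from w2 picture at its pose
s2=dict(tcp_pos=[.5238,-.0403,.2314],tool_rot=[-1.136,1.298,-1.313])
T=np.eye(4);T[:3,:3]=Ro.from_rotvec(s2["tool_rot"]).as_matrix();T[:3,3]=s2["tcp_pos"]
M=np.linalg.inv(T@np.array(p["T_tool_cam"]));q=dict(p);q["R_"]=M[:3,:3];q["t_"]=M[:3,3]
B=np.array([ray(q,u,v,0) for u,v in((199,228),(308,233),(299,338),(201,335))]);print("bay",B.round(4).tolist(),B.mean(0))
E
```

```text
t 9.27 tcp [0.5274 0.1201 0.2239] F [-0.2 -0.2 -0.5] gap 0.998765170087916
tool axes cols [[-0.134, -0.0, 0.991], [-0.991, -0.0, -0.134], [0.0, -1.0, -0.0]] q [ 0.14  0.33  1.67 -0.    1.14  0.27]
hinge [0.5392086  0.13412397 0.12      ]
corner [0.46863647 0.20344867 0.1       ]
corner [0.62686524 0.18201088 0.1       ]
corner [0.45259704 0.08258883 0.1       ]
post [0.51206481 0.19219696 0.155     ] 0.06410349363091268 jig ang 122.45176817526578
TCP to post [-69.4  98.9 -24.8]
[0.5046 0.1893 0.155 ] [ 3.9  0.  -7. ]
[0.498  0.1846 0.155 ] [ 5.5  0.  -5.8]
[0.4922 0.1791 0.155 ] [ 6.2  0.  -5.1]
[0.487 0.173 0.155] [ 6.8  0.  -4.3]
[0.4826 0.1662 0.155 ] [ 7.3  0.  -3.4]
[0.4792 0.159  0.155 ] [ 7.6  0.  -2.5]
[0.4766 0.1514 0.155 ] [ 7.9  0.  -1.5]
[0.4751 0.1435 0.155 ] [ 8.   0.  -0.5]
bay [[0.4011, -0.0924, 0.0], [0.5548, -0.1215, 0.0], [0.5209, -0.2987, 0.0], [0.3666, -0.2707, 0.0]] [ 0.46085027 -0.19579393  0.        ]
```

```bash
python3 -m creep '[[-35,0,-12.5,0,0,0,-1],[-34.4,9,-12.3,0,0,0,-1],[0,30,0,0,0,0,-1],[0,30,0,0,0,0,-1],[0,30,0,0,0,0,-1],[0,0,0,0,0,0,1],[0,0,0,0,0,0,1],[0,0,0,0,0,0,1]]'
python3 -m creep '[[0,0,0,0,0,0,1],[0,0,0,0,0,0,1],[0,0,0,0,0,0,1],[0,0,0,0,0,0,1],[0,0,0,0,0,0,1],[0,0,0,0,0,0,1],[0,0,0,0,0,0,1],[0,0,0,0,0,0,1]]'
python3 -m creep '[[0,0,0,0,0,0,1],[0,0,0,0,0,0,1]]'
```

```text
clock: 9.98
tcp_pos: [0.5128, 0.193, 0.1265]
tool_rot: [-1.141, 1.306, -1.307]
wrist_force: [-0.3, -0.6, -0.5]
finger_gap: 0.833
clock: 10.65
tcp_pos: [0.5119, 0.193, 0.1249]
tool_rot: [-1.143, 1.307, -1.307]
wrist_force: [0.9, 0.5, -0.7]
finger_gap: 0.261
clock: 10.82
tcp_pos: [0.5117, 0.1932, 0.1248]
tool_rot: [-1.144, 1.307, -1.306]
wrist_force: [-1.1, 0.8, 0.4]
finger_gap: 0.145
```

```bash
python3 -m creep '[[0,0,0,0,0,0,1],[3.9,0,-7,0,0,0,1],[5.5,0,-5.8,0,0,0,1],[6.2,0,-5.1,0,0,0,1],[6.8,0,-4.3,0,0,0,1]]'
python3 -m creep '[[7.3,0,-3.4,0,0,0,1],[7.6,0,-2.5,0,0,0,1],[7.9,0,-1.5,0,0,0,1],[8,0,-0.5,0,0,0,1],[0,0,0,0,0,0,1],[0,0,0,0,0,0,1]]'
python3 - <<'E'
from h import *
st();p=cam("top");save(p,"top3");tip(p,"post",.155)
p=cam("wrist");save(p,"w4")
tip(p,"post",.155)
E
```

```text
clock: 11.23
tcp_pos: [0.4872, 0.1742, 0.1251]
tool_rot: [-1.141, 1.305, -1.306]
wrist_force: [6.3, 4.5, -3.4]
finger_gap: 0.143
clock: 11.73
tcp_pos: [0.4754, 0.144, 0.1253]
tool_rot: [-1.142, 1.306, -1.307]
wrist_force: [2.0, -1.2, 0.8]
finger_gap: 0.146
t 11.73 tcp [0.4754 0.144  0.1253] F [ 2.  -1.2  0.8] gap 0.14602298172061381
tool axes cols [[-0.133, 0.001, 0.991], [-0.991, -0.0, -0.133], [0.0, -1.0, 0.001]] q [ 0.2   0.38  1.88 -0.    0.88  0.33]
post conf 0.93 uv 281 273 xyz [0.4756 0.1461 0.155 ]
```

View pics/w4.png

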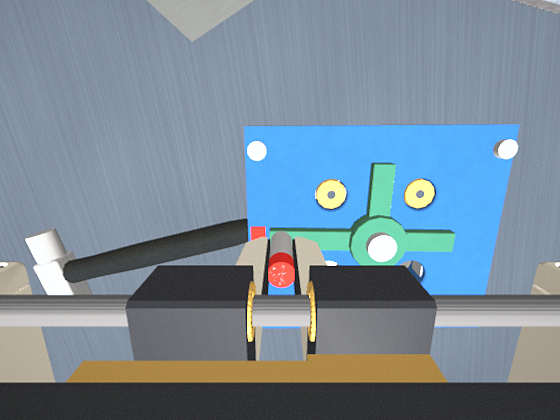

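The collar is locked (finger in line with the red mark at (258,233)) and both pins are clear, at (331,194) and (420,194). Now release and go up toward the drift.

```bash
python3 -m creep '[[0,0,0,0,0,0,-1],[0,0,0,0,0,0,-1],[0,0,0,0,0,0,-1],[0,0,0,0,0,0,-1],[0,0,0,0,0,0,-1],[0,-20,0,0,0,0,-1],[0,-30,0,0,0,0,-1],[0,-30,0,0,0,0,-1]]'
python3 -m creep '[[0,-30,0,0,0,0,-1],[-29,0,-16,0,0,0,-1],[-29,0,-16,0,0,0,-1],[-30,0,-17,0,0,0,-1],[-30,0,-17,0,0,0,-1],[0,0,0,0,0,0,-1],[0,0,0,0,0,0,-1]]'
python3 - <<'E'
from h import *
p=bot.read_camera("top");p["R_"]=np.array(p["R"]);p["t_"]=np.array(p["t"]);tip(p,"post",.155)
s,R=st();p=cam("wrist");save(p,"w5")
for n,z in dict(drift=.01,stand=0).items(): tip(p,n,z)
for n in("drift","stand"): print(bot.look_for(p,n)[:1])
# pins from the w4 picture
T=np.eye(4);T[:3,:3]=Ro.from_rotvec([-1.142,1.306,-1.307]).as_matrix();T[:3,3]=[.4754,.144,.1253]
M=np.linalg.inv(T@np.array(p["T_tool_cam"]));q=dict(p);q["R_"]=M[:3,:3];q["t_"]=M[:3,3]
for n,u,v,z in(("pin0",331,194,.098),("pin1",420,194,.098),("stud",382,247,.12)):print(n,ray(q,u,v,z))
c=np.array([.539,.1345]);a=-.13
J=np.array([[np.cos(a),-np.sin(a)],[np.sin(a),np.cos(a)]])
print("model pin0",c+J@[-.03,.03],"pin1",c+J@[.03,.03])
E
```

```text
clock: 12.6
tcp_pos: [0.4743, 0.1442, 0.2053]
tool_rot: [-1.145, 1.308, -1.306]
wrist_force: [-0.4, -0.2, 0.6]
finger_gap: 0.669
clock: 13.18
tcp_pos: [0.4245, 0.271, 0.2347]
tool_rot: [-1.145, 1.305, -1.305]
wrist_force: [0.4, -0.5, -0.0]
finger_gap: 1.001
post conf 0.61 uv 225 248 xyz [0.4792 0.1417 0.155 ]
t 13.28 tcp [0.4254 0.2695 0.2348] F [-0.1  0.  -0.2] gap 0.9997751942506482
tool axes cols [[-0.133, -0.0, 0.991], [-0.991, -0.0, -0.133], [0.0, -1.0, -0.0]] q [ 0.47  0.25  1.75 -0.    1.14  0.61]
drift conf 0.97 uv 280 124 xyz [0.4345 0.3434 0.01  ]
stand conf 0.57 uv 375 365 xyz [ 0.5408 -0.0619 -0.    ]
[{'extent': [279.5, 123.3, 35.8, 41.2], 'conf': 0.92}]
[{'extent': [278.9, 120.2, 91.9, 93.8], 'conf': 0.8}]
pin0 [0.51285837 0.16952144 0.098     ]
pin1 [0.57242582 0.16149306 0.098     ]
stud [0.53852888 0.13675003 0.12      ]
model pin0 [0.51314217 0.16813588] pin1 [0.57263588 0.16035783]
```

View pics/w5.png

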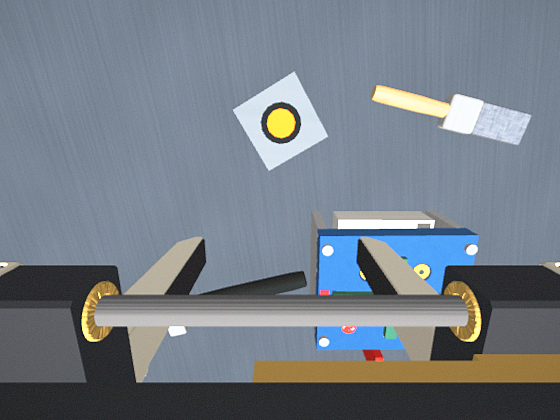

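Stand and drift are clear: handle top at (281,123), block corners (295,71), (328,133), (268,171) and (234,110).

```bash
python3 - <<'E'
from h import *
s,R=st();p=cam("wrist")
H=ray(p,281,123,.15);B=np.array([ray(p,u,v,.095) for u,v in((295,71),(328,133),(268,171),(234,110))])
print("handle",H,"block",B.mean(0),np.linalg.norm(B-np.roll(B,1,0),axis=1)); print("guard",ray(p,281,123,.101))
h=(H+B.mean(0))/2
print(np.round(R.T@(np.array([h[0],h[1],.111])-s["tcp_pos"])*1000,1),h)
E
```

```text
t 13.53 tcp [0.4256 0.2693 0.2349] F [ 0.6 -0.1  0. ] gap 0.9994929378642098
tool axes cols [[-0.134, -0.0, 0.991], [-0.991, -0.0, -0.134], [0.0, -1.0, 0.0]] q [ 0.47  0.25  1.75 -0.    1.14  0.61]
handle [0.43588641 0.34505579 0.15      ] block [0.43619575 0.34564796 0.095     ] [0.06965764 0.06695877 0.07223897 0.06905833]
guard [0.43592577 0.34510755 0.101     ]
[-7.680e+01  1.239e+02  1.000e-01] [0.43604108 0.34535188 0.1225    ]
```

```bash
python3 -m creep '[[-38.4,0,0,0,0,0,-1],[-38.4,0,0,0,0,0,-1],[0,0,0,0,0,0,-1],[0,31,0,0,0,0,-1],[0,31,0,0,0,0,-1],[0,31,0,0,0,0,-1],[0,31,0,0,0,0,-1],[0,0,0,0,0,0,-1]]'
python3 -m creep '[[0,0,0,0,0,0,1],[0,0,0,0,0,0,1],[0,0,0,0,0,0,1],[0,0,0,0,0,0,1],[0,0,0,0,0,0,1],[0,0,0,0,0,0,1],[0,0,0,0,0,0,1],[0,0,0,0,0,0,1]]'
python3 -m creep '[[0,0,0,0,0,0,1],[0,0,0,0,0,0,1],[0,0,0,0,0,0,1],[0,0,0,0,0,0,1]]'
```

```text
clock: 14.25
tcp_pos: [0.4331, 0.344, 0.1058]
tool_rot: [-1.152, 1.31, -1.308]
wrist_force: [0.7, -0.9, -0.8]
finger_gap: 0.997
clock: 14.92
tcp_pos: [0.4355, 0.3462, 0.1111]
tool_rot: [-1.143, 1.306, -1.307]
wrist_force: [-0.2, 0.1, 0.6]
finger_gap: 0.476
clock: 15.25
tcp_pos: [0.4354, 0.3461, 0.1109]
tool_rot: [-1.143, 1.307, -1.307]
wrist_force: [-0.9, -0.1, -0.5]
finger_gap: 0.255
```

Gripped (24 mm). Lift and carry over pin0.

```bash
python3 -m creep '[[0,-25,0,0,0,0,1],[0,-35,0,0,0,0,1],[0,-35,0,0,0,0,1],[0,-35,0,0,0,0,1],[0,0,0,0,0,0,1]]'
python3 -m creep '[[27.5,0,16.7,0,0,0,1],[27.5,0,16.7,0,0,0,1],[27.5,0,16.7,0,0,0,1],[27.5,0,16.7,0,0,0,1],[27.5,0,16.7,0,0,0,1],[27.4,0,16.9,0,0,0,1],[0,0,0,0,0,0,1],[0,0,0,0,0,0,1]]'
python3 - <<'E'
from h import *
go((.513,.169,.241));p=cam("wrist");save(p,"w6");p=cam("top");save(p,"top6")
tip(p,"post",.155);tip(p,"fin",.068)
p=cam("side");save(p,"side6");tip(p,"drift",.14);print(proj(p,(.513,.169,.098)))
im=cv2.imread("pics/w6.png");cv2.imwrite("pics/m6.png",np.hstack([im[60:420],p["image"][60:420]])[:,:,:][:, ::1] if 0 else cv2.resize(np.hstack([im[100:340,150:450],p["image"][140:380,130:430]]),None,fx=1.33,fy=1.33))
E
```

```text
clock: 15.67
tcp_pos: [0.4375, 0.3475, 0.2474]
tool_rot: [-1.133, 1.303, -1.306]
wrist_force: [1.3, 0.8, -1.5]
finger_gap: 0.252
clock: 16.33
tcp_pos: [0.5132, 0.1682, 0.24]
tool_rot: [-1.143, 1.309, -1.308]
wrist_force: [-1.0, -0.1, -2.5]
finger_gap: 0.248
t 16.33 tcp [0.5132 0.1682 0.24  ] F [-1.  -0.1 -2.5] gap 0.248464859596569
tool axes cols [[-0.135, -0.001, 0.991], [-0.991, -0.0, -0.135], [0.0, -1.0, -0.001]] q [0.23 0.31 1.65 0.   1.18 0.37]
shift mm [-0.8 -1.  -0.3]
post conf 0.82 uv 223 249 xyz [0.4767 0.1458 0.155 ]
fin conf 0.89 uv 284 229 xyz [0.5276 0.0007 0.068 ]
drift conf 0.82 uv 255 263 xyz [0.5124 0.1784 0.14  ]
[258.3018887  274.69231423]
```

View pics/m6.png

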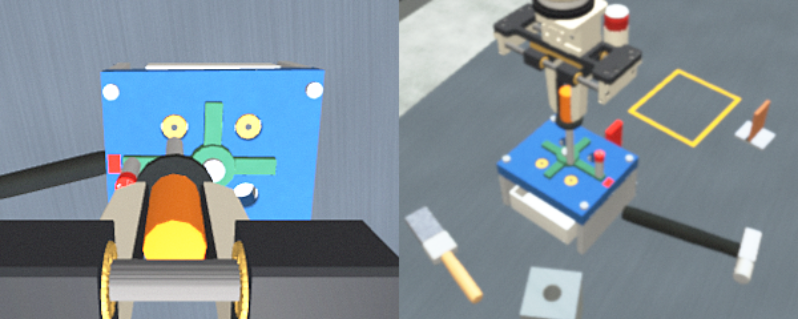

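Post still at the mark, tray in place (fin (0.528,0.001)), and the drift's rod is just above pin0. I'll check tip against pin in the same frame.

```bash
python3 - <<'E'
from h import *
s,R=st();p=cam("wrist");im=p["image"]
hsv=cv2.cvtColor(im,cv2.COLOR_BGR2HSV)
tip(p,"drift",s["tcp_pos"][2]-.101);tip(p,"pin0",.058,3)
print("exp tip px",proj(p,s["tcp_pos"]-[0,0,.101]),"exp pin0 px",proj(p,(.513,.169,.098)),"pin1",proj(p,(.5726,.161,.098)))
for n,u,v in(("pin0",280.8,195.5),("pin1",150+248/1.33,195.5)):print(n,ray(p,u,v,.098))
cv2.imwrite("pics/w7.png",cv2.resize(im[160:260,230:360],None,fx=5,fy=5,interpolation=cv2.INTER_CUBIC))
E
```

```text
t 16.63 tcp [0.5127 0.1702 0.2408] F [-0.2  0.5 -3.1] gap 0.2533412477518837
tool axes cols [[-0.131, -0.0, 0.991], [-0.991, 0.0, -0.131], [-0.0, -1.0, -0.0]] q [0.23 0.31 1.65 0.   1.18 0.37]
drift conf 0.79 uv 277 210 xyz [0.5092 0.1677 0.1398]
pin0 conf 0.71 uv 283 189 xyz [0.515  0.1691 0.058 ]
pin0 conf 0.53 uv 327 191 xyz [0.5682 0.1595 0.058 ]
exp tip px [281.02488105 207.1691135 ] exp pin0 px [281.42504485 197.61043854] pin1 [336.99381063 197.68487143]
pin0 [0.51263892 0.17141737 0.098     ]
pin1 [0.57223093 0.16350212 0.098     ]
```

View pics/w7.png

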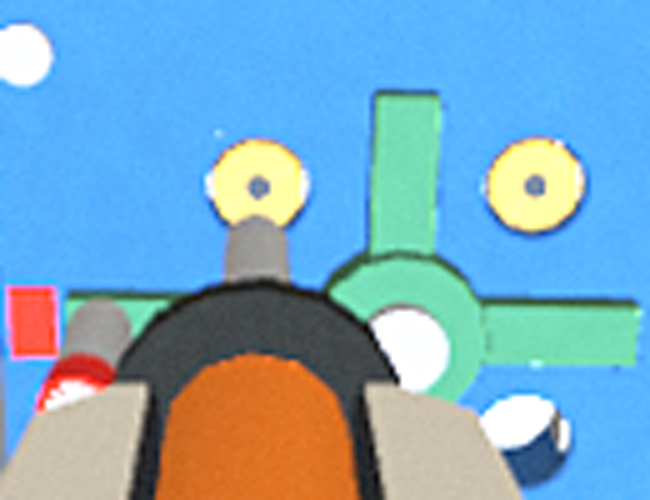

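Aligned: pin0 at (281.6,197.4) against a predicted (281.4,197.6). Push.

```bash
python3 -m creep '[[0,25,0,0,0,0,1],[0,14,0,0,0,0,1],[0,3,0,0,0,0,1],[0,3,0,0,0,0,1],[0,3,0,0,0,0,1],[0,3,0,0,0,0,1]]'
python3 -m creep '[[0,3,0,0,0,0,1],[0,3,0,0,0,0,1],[0,3,0,0,0,0,1]]'
python3 -m creep '[[0,3,0,0,0,0,1],[0,3,0,0,0,0,1],[0,3,0,0,0,0,1],[0,2,0,0,0,0,1],[0,0,0,0,0,0,1]]'
```

```text
clock: 17.28
tcp_pos: [0.5132, 0.1696, 0.1907]
tool_rot: [-1.143, 1.306, -1.306]
wrist_force: [-3.9, -0.3, 3.8]
finger_gap: 0.252
clock: 17.53
tcp_pos: [0.5131, 0.1694, 0.1808]
tool_rot: [-1.143, 1.306, -1.307]
wrist_force: [0.1, -0.2, -1.7]
finger_gap: 0.253
clock: 17.95
tcp_pos: [0.513, 0.1692, 0.1693]
tool_rot: [-1.144, 1.307, -1.307]
wrist_force: [-0.1, 0.3, -2.7]
finger_gap: 0.254
```

```bash
python3 -m creep '[[0,-20,0,0,0,0,1],[0,-30,0,0,0,0,1],[0,-22,0,0,0,0,1],[0,0,0,0,0,0,1],[0,0,0,0,0,0,1]]'
python3 - <<'E'
from h import *
go((.573,.161,.241));p=cam("wrist");a=p["image"]
p=cam("top");tip(p,"fin",.068);tip(p,"post",.155)
p=cam("side");b=p["image"];cv2.imwrite("pics/m8.png",cv2.resize(np.hstack([a[160:280,230:380],b[200:320,190:340]]),None,fx=2.6,fy=2.6,interpolation=cv2.INTER_CUBIC))
E
```

```text
clock: 18.37
tcp_pos: [0.5135, 0.1694, 0.2425]
tool_rot: [-1.141, 1.305, -1.307]
wrist_force: [0.2, -0.7, -2.6]
finger_gap: 0.254
t 18.37 tcp [0.5135 0.1694 0.2425] F [ 0.2 -0.7 -2.6] gap 0.2538396612145557
tool axes cols [[-0.133, 0.002, 0.991], [-0.991, 0.0, -0.133], [-0.001, -1.0, 0.002]] q [ 0.23  0.31  1.65 -0.    1.18  0.37]
shift mm [ 0.4  1.6 60.1]
fin conf 0.69 uv 283 230 xyz [0.5251 0.0053 0.068 ]
post conf 0.85 uv 226 247 xyz [0.4818 0.1403 0.155 ]
```

View pics/m8.png

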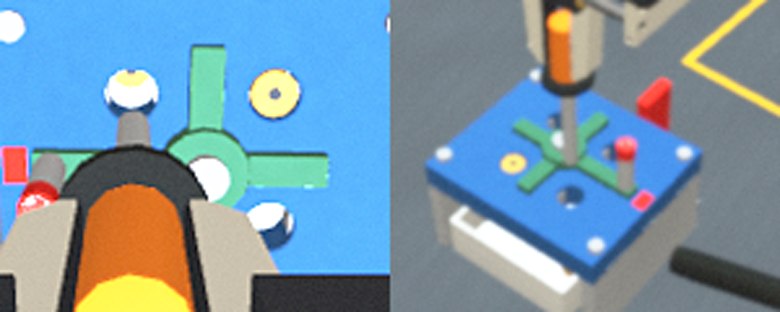

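pin0 is out and in the tray (brass seen through the bore at (131,78)); the collar is still locked. Now pin1.

```bash
python3 -m creep '[[0,0,20,0,0,0,1],[0,0,20,0,0,0,1],[0,0,20,0,0,0,1],[0,0,0,0,0,0,1],[0,0,0,0,0,0,1]]'
python3 - <<'E'
from h import *
go((.573,.161,.241));p=cam("wrist");tip(p,"pin1",.098,2);print(proj(p,(.573,.161,.098)))
cv2.imwrite("pics/m9.png",cv2.resize(p["image"][160:280,200:350],None,fx=4,fy=4,interpolation=cv2.INTER_CUBIC))
E
```

```text
clock: 19.03
tcp_pos: [0.5725, 0.1612, 0.2406]
tool_rot: [-1.145, 1.308, -1.306]
wrist_force: [-0.9, -0.0, -1.8]
finger_gap: 0.249
t 19.03 tcp [0.5725 0.1612 0.2406] F [-0.9 -0.  -1.8] gap 0.24947723871940328
tool axes cols [[-0.133, -0.002, 0.991], [-0.991, -0.0, -0.133], [0.001, -1.0, -0.002]] q [0.2  0.41 1.5  0.   1.23 0.33]
shift mm [ 0.1 -0.4  0.5]
pin1 conf 0.84 uv 275 188 xyz [0.5677 0.1707 0.098 ]
pin1 conf 0.44 uv 238 180 xyz [0.5296 0.1842 0.098 ]
[281.66324544 196.59846414]
```

View pics/m9.png

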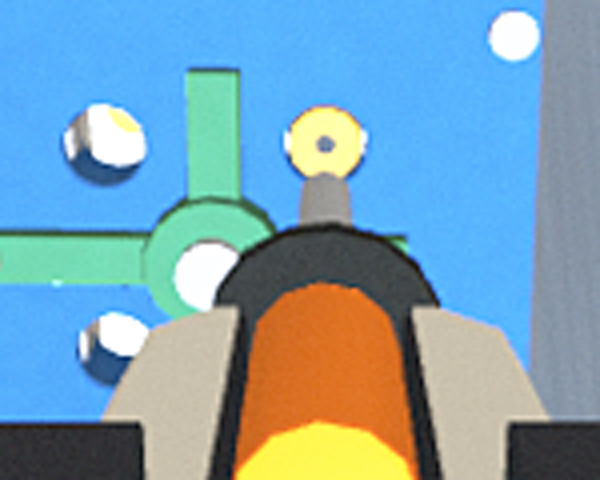

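pin1 lined up (281.2,196.0 against a predicted 281.7,196.6). Push, then raise.

```bash
python3 -m creep '[[0,25,0,0,0,0,1],[0,14,0,0,0,0,1],[0,3,0,0,0,0,1],[0,3,0,0,0,0,1],[0,3,0,0,0,0,1],[0,3,0,0,0,0,1]]'
python3 -m creep '[[0,3,0,0,0,0,1],[0,3,0,0,0,0,1],[0,3,0,0,0,0,1],[0,3,0,0,0,0,1],[0,3,0,0,0,0,1],[0,3,0,0,0,0,1],[0,2,0,0,0,0,1],[0,0,0,0,0,0,1]]'
python3 -m creep '[[0,-20,0,0,0,0,1],[0,-30,0,0,0,0,1],[0,-22,0,0,0,0,1],[0,0,0,0,0,0,1],[0,0,0,0,0,0,1]]'
python3 - <<'E'
from h import *
go((.4356,.3460,.242));p=cam("wrist");a=p["image"];p=cam("top");tip(p,"fin",.068);tip(p,"post",.155)
p=cam("side");b=p["image"];cv2.imwrite("pics/m10.png",cv2.resize(np.hstack([a[160:280,200:350],b[200:320,190:340]]),None,fx=2.6,fy=2.6,interpolation=cv2.INTER_CUBIC))
E
```

```text
clock: 19.63
tcp_pos: [0.5725, 0.1616, 0.1919]
tool_rot: [-1.142, 1.306, -1.306]
wrist_force: [-3.0, 0.1, 4.0]
finger_gap: 0.255
clock: 20.3
tcp_pos: [0.5724, 0.1613, 0.1702]
tool_rot: [-1.144, 1.307, -1.306]
wrist_force: [0.0, 0.3, -2.0]
finger_gap: 0.25
clock: 20.72
tcp_pos: [0.573, 0.1614, 0.2435]
tool_rot: [-1.141, 1.305, -1.307]
wrist_force: [-0.9, -0.9, -2.7]
finger_gap: 0.25
t 20.72 tcp [0.573  0.1614 0.2435] F [-0.9 -0.9 -2.7] gap 0.24986564940050476
tool axes cols [[-0.133, 0.002, 0.991], [-0.991, 0.0, -0.133], [-0.001, -1.0, 0.002]] q [ 0.2   0.41  1.5  -0.    1.23  0.33]
shift mm [-164.7    1.3 -160.6]
fin conf 0.61 uv 284 232 xyz [0.5195 0.0019 0.068 ]
```

View pics/m10.png

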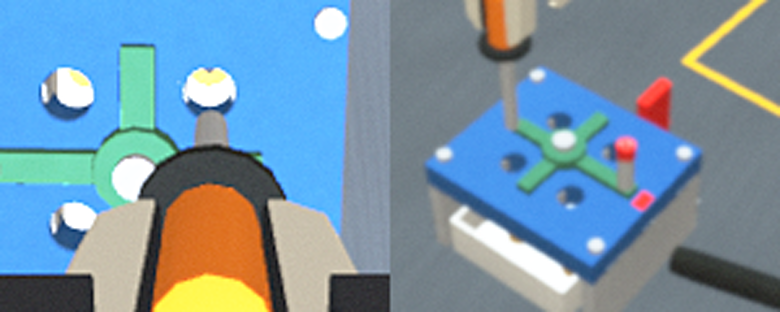

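Both pins are in the tray. Carry the drift back above the stand.

```bash
python3 -m creep '[[-23.5,0,-23,0,0,0,1],[-23.5,0,-23,0,0,0,1],[-23.5,0,-23,0,0,0,1],[-23.5,0,-23,0,0,0,1],[-23.5,0,-23,0,0,0,1],[-23.5,0,-23,0,0,0,1],[-23.5,0,-22.5,0,0,0,1],[0,0,0,0,0,0,1]]'
python3 -m creep '[[0,0,0,0,0,0,1],[0,0,0,0,0,0,1]]'
python3 - <<'E'
from h import *
go((.4357,.3458,.242));p=cam("wrist");a=p["image"];s=bot.read_state()
print("exp tip",proj(p,s["tcp_pos"]-[0,0,.101]),"exp hole top",proj(p,(.4360,.3454,.095)))
q=cam("side");print("side exp tip",proj(q,s["tcp_pos"]-[0,0,.101]),"hole",proj(q,(.4360,.3454,.095)))
c=proj(q,(.436,.3454,.12)).astype(int);b=q["image"][c[1]-60:c[1]+60,c[0]-75:c[0]+75]
cv2.imwrite("pics/m11.png",cv2.resize(np.hstack([a[150:270,205:355],b]),None,fx=2.6,fy=2.6,interpolation=cv2.INTER_CUBIC));print(c)
E
```

```text
clock: 21.63
tcp_pos: [0.4322, 0.3491, 0.2422]
tool_rot: [-1.146, 1.306, -1.303]
wrist_force: [-0.1, -0.3, -2.1]
finger_gap: 0.253
clock: 21.8
tcp_pos: [0.4353, 0.3454, 0.2424]
tool_rot: [-1.144, 1.306, -1.307]
wrist_force: [0.2, 0.0, -1.9]
finger_gap: 0.252
t 21.80 tcp [0.4353 0.3454 0.2424] F [ 0.2  0.  -1.9] gap 0.2523558280146528
tool axes cols [[-0.132, -0.001, 0.991], [-0.991, -0.001, -0.132], [0.001, -1.0, -0.0]] q [ 0.59  0.34  1.61 -0.    1.2   0.72]
shift mm [-0.4  0.4  0.3]
exp tip [281.44313424 207.40221496] exp hole top [281.62591308 195.41190403]
side exp tip [242.26010109 344.45308846] hole [243.34152092 359.4050042 ]
[242 351]
```

View pics/m11.png

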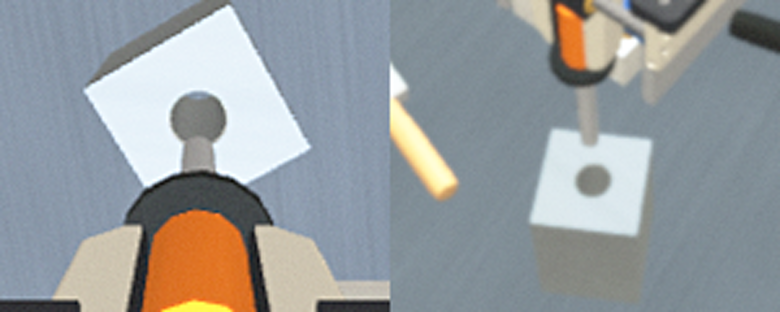

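The hole at (281,196) matches the prediction and the rod is lined up. Insert.

```bash
python3 -m creep '[[0,20,0,0,0,0,1],[0,20,0,0,0,0,1],[0,25,0,0,0,0,1],[0,25,0,0,0,0,1],[0,25,0,0,0,0,1],[0,8,0,0,0,0,1],[0,3,0,0,0,0,1],[0,0,0,0,0,0,1]]'
python3 -m creep '[[0,2,0,0,0,0,1],[0,2,0,0,0,0,1],[0,0,0,0,0,0,1]]'
```

```text
clock: 22.57
tcp_pos: [0.4358, 0.3454, 0.1171]
tool_rot: [-1.143, 1.307, -1.307]
wrist_force: [-0.5, -0.3, -2.1]
finger_gap: 0.252
clock: 22.82
tcp_pos: [0.4357, 0.3459, 0.1136]
tool_rot: [-1.142, 1.306, -1.307]
wrist_force: [0.2, -0.5, -2.5]
finger_gap: 0.253
```

Within 3 mm of seating. Ease down 2 mm and release, then rise.

```bash
python3 -m creep '[[0,2,0,0,0,0,1],[0,0,0,0,0,0,1],[0,0,0,0,0,0,-1],[0,0,0,0,0,0,-1],[0,0,0,0,0,0,-1],[0,0,0,0,0,0,-1],[0,0,0,0,0,0,-1],[0,0,0,0,0,0,-1]]'
python3 -m creep '[[0,0,0,0,0,0,-1],[0,0,0,0,0,0,-1],[0,-25,0,0,0,0,-1],[0,-35,0,0,0,0,-1],[0,-35,0,0,0,0,-1],[0,-30,0,0,0,0,-1],[0,0,0,0,0,0,-1]]'
python3 - <<'E'
from h import *
st();p=cam("side");tip(p,"drift",.01)
c=proj(p,(.436,.3454,.12)).astype(int)
cv2.imwrite("pics/m12.png",cv2.resize(p["image"][c[1]-80:c[1]+60,c[0]-75:c[0]+75],None,fx=3,fy=3,interpolation=cv2.INTER_CUBIC))
p=cam("top");tip(p,"fin",.068);tip(p,"post",.155);tip(p,"drift",.01)
E
```

```text
clock: 23.48
tcp_pos: [0.4354, 0.3458, 0.111]
tool_rot: [-1.143, 1.307, -1.307]
wrist_force: [-0.4, 0.2, -0.5]
finger_gap: 0.634
clock: 24.07
tcp_pos: [0.4372, 0.3471, 0.242]
tool_rot: [-1.134, 1.304, -1.306]
wrist_force: [0.0, 0.8, 0.5]
finger_gap: 0.997
t 24.07 tcp [0.4372 0.3471 0.242 ] F [0.  0.8 0.5] gap 0.9966654526851694
tool axes cols [[-0.133, 0.008, 0.991], [-0.991, 0.005, -0.133], [-0.006, -1.0, 0.007]] q [0.59 0.34 1.61 0.   1.18 0.72]
fin conf 0.76 uv 288 228 xyz [ 0.5295 -0.0077  0.068 ]
post conf 0.78 uv 226 249 xyz [0.4766 0.1387 0.155 ]
drift conf 0.64 uv 153 267 xyz [0.4335 0.3521 0.01  ]
```

View pics/m12.png

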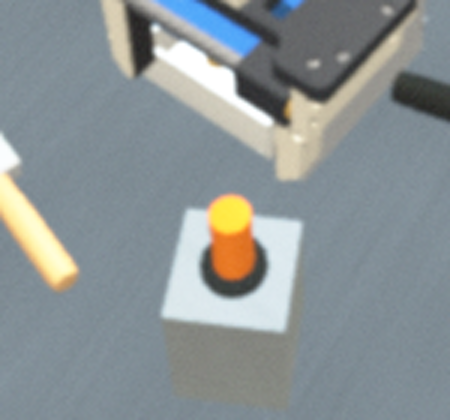

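The drift is seated, guard on the block (crop (233,265)). That was my 16th picture, so from here on I use numbers only. Back to above the fin.

```bash
python3 -m creep '[[31,0,11.5,0,0,0,-1],[31,0,11.5,0,0,0,-1],[31,0,11.5,0,0,0,-1],[31,0,11.5,0,0,0,-1],[31,0,11.5,0,0,0,-1],[31,0,11.5,0,0,0,-1],[31,0,11.5,0,0,0,-1],[31,0,11.5,0,0,0,-1]]'
python3 -m creep '[[31,0,11.5,0,0,0,-1],[31,0,11.5,0,0,0,-1],[31,0,11.5,0,0,0,-1],[31,0,11.5,0,0,0,-1],[0,0,0,0,0,0,-1],[0,0,0,0,0,0,-1],[0,0,0,0,0,0,-1]]'
cat > fin.py <<'E'
from h import *
s,R=st();p=cam("wrist");tip(p,"fin",.068);print([r["extent"] for r in bot.look_for(p,"fin")[:1]])
hsv=cv2.cvtColor(p["image"],cv2.COLOR_BGR2HSV)
m=cv2.inRange(hsv,(0,150,80),(6,255,255))|cv2.inRange(hsv,(174,150,80),(179,255,255))
n,l,stt,c=cv2.connectedComponentsWithStats(m)
for i in range(1,n):
    if stt[i,4]>40:
        v,u=np.nonzero(l==i);P=np.array([ray(p,a,b,.068)[:2]*1000 for a,b in zip(u,v)],np.float32)
        print("red",stt[i].tolist(),cv2.minAreaRect(P))
q=cam("top");tip(q,"fin",.068);tip(q,"post",.155);tip(q,"tray",0)
E
python3 fin.py
```

```text
clock: 25.03
tcp_pos: [0.4933, 0.0861, 0.235]
tool_rot: [-1.145, 1.308, -1.306]
wrist_force: [0.4, -0.6, 0.0]
finger_gap: 0.998
clock: 25.62
tcp_pos: [0.5223, -0.0409, 0.2351]
tool_rot: [-1.144, 1.308, -1.306]
wrist_force: [0.5, -0.1, -0.1]
finger_gap: 0.998
t 25.62 tcp [ 0.5223 -0.0409  0.2351] F [ 0.5 -0.1 -0.1] gap 0.9980755583634875
tool axes cols [[-0.133, -0.001, 0.991], [-0.991, 0.0, -0.133], [-0.0, -1.0, -0.002]] q [-0.17  0.29  1.7   0.    1.16 -0.03]
fin conf 0.94 uv 279 155 xyz [0.5256 0.0009 0.068 ]
[[278.6, 104.9, 107.7, 135.0]]
red [179, 0, 12, 17, 176] ((451.869873046875, 156.44735717773438), (13.844356536865234, 10.400352478027344), 82.30989074707031)
red [275, 137, 10, 37, 362] ((525.9663696289062, 0.7030277252197266), (40.03324508666992, 10.25999641418457), 82.3484878540039)
red [396, 344, 15, 17, 153] ((653.29248046875, -288.7083740234375), (17.06008529663086, 31.099905014038086), 20.225366592407227)
post conf 0.57 uv 226 249 xyz [0.4766 0.1394 0.155 ]
tray conf 0.61 uv 235 224 xyz [0.5457 0.1333 0.    ]
```

```bash
python3 -m creep '[[-21,20,-1,0,0,0,-1],[-20.5,39,-0.9,0,0,0,-1],[0,39,0,0,0,0,-1],[0,38,0,0,0,0,-1],[0,38,0,0,0,0,-1],[0,24,0,0,0,0,-1],[0,0,0,0,0,0,1],[0,0,0,0,0,0,1]]'
python3 -m creep '[[0,0,0,0,0,0,1],[0,0,0,0,0,0,1],[0,0,0,0,0,0,1],[0,0,0,0,0,0,1],[0,0,0,0,0,0,1],[0,0,0,0,0,0,1],[0,0,0,0,0,0,1],[0,0,0,0,0,0,1]]'
python3 -m creep '[[0,0,0,0,0,0,1],[0,0,0,0,0,0,1],[0,0,0,0,0,0,1],[0,0,0,0,0,0,1]]'
python3 - <<'E'
from h import *
st()
# bay centre from top image, hand corners at start
p=cam("top");B=np.array([ray(p,u,v,0) for u,v in((331,221),(398,232),(389,290),(322,279))]);print(B.round(4).tolist(),B.mean(0))
E
```

```text
clock: 26.63
tcp_pos: [0.526, -0.0008, 0.0399]
tool_rot: [-1.145, 1.308, -1.306]
wrist_force: [0.2, -0.1, 0.4]
finger_gap: 0.903
clock: 27.3
tcp_pos: [0.5262, -0.001, 0.0401]
tool_rot: [-1.143, 1.307, -1.307]
wrist_force: [-0.5, 0.2, -0.1]
finger_gap: 0.332
clock: 27.63
tcp_pos: [0.5262, -0.001, 0.04]
tool_rot: [-1.143, 1.307, -1.307]
wrist_force: [0.4, -0.1, 0.2]
finger_gap: 0.128
t 27.63 tcp [ 0.5262 -0.001   0.04  ] F [ 0.4 -0.1  0.2] gap 0.12806993139328332
tool axes cols [[-0.133, -0.0, 0.991], [-0.991, 0.0, -0.133], [-0.0, -1.0, -0.0]] q [-0.09  0.57  1.84  0.    0.73  0.04]
[[0.5507, -0.1232, 0.0], [0.5182, -0.3012, 0.0], [0.365, -0.2719, 0.0], [0.3966, -0.0954, 0.0]] [ 0.45762985 -0.19794117  0.        ]
```

Gripped. Bay centre (0.459,-0.197), y axis at 79.5° (two measurements agree within 4 mm). Pull straight out, then to the bay.

```bash
python3 -m creep '[[10,0,0,0,0,0,1],[22,0,0,0,0,0,1],[23,0,0,0,0,0,1],[23,0,0,0,0,0,1],[23,0,0,0,0,0,1],[23,0,0,0,0,0,1],[23,0,0,0,0,0,1],[23,0,0,0,0,0,1]]'
python3 -m creep '[[22,0,-6,0,0,0,1],[22,0,-6,0,0,0,1],[22,0,-6,0,0,0,1],[22,0,-6,0,0,0,1],[22,0,-6,0,0,0,1],[22,0,-6,0,0,0,1],[22,0,-6,0,0,0,1],[15,0,-4.5,0,0,0,1]]'
python3 -m creep '[[0,0,0,0,1.4,0,1],[0,0,0,0,1.4,0,1],[0,0,0,0,0,0,1],[0,0,0,0,0,0,1]]'
cat > chk.py <<'E'
from h import *
go((.435,-.331,.04))
p=cam("top")
for n,z in dict(tray=0,fin=.068,bay=0,post=.155,mark=.099,drift=.01,stand=0,brush=0,spray=0,pin0=.02).items(): tip(p,n,z,2)
q=cam("side")
for n,z in dict(tray=0,fin=.068,post=.155,pin0=.02,drift=.01).items(): tip(q,n,z,2)
E
python3 chk.py
```

```text
clock: 28.35
tcp_pos: [0.5032, -0.1705, 0.04]
tool_rot: [-1.143, 1.307, -1.306]
wrist_force: [0.9, 3.7, 0.1]
finger_gap: 0.127
clock: 29.02
tcp_pos: [0.4343, -0.3323, 0.04]
tool_rot: [-1.142, 1.307, -1.307]
wrist_force: [2.3, 3.6, 0.8]
finger_gap: 0.124
clock: 29.35
tcp_pos: [0.4354, -0.3301, 0.04]
tool_rot: [-1.118, 1.342, -1.341]
wrist_force: [-3.3, -2.8, 0.4]
finger_gap: 0.127
t 29.35 tcp [ 0.4354 -0.3301  0.04  ] F [-3.3 -2.8  0.4] gap 0.12734110075162022
tool axes cols [[-0.18, -0.0, 0.984], [-0.984, -0.0, -0.18], [0.0, -1.0, -0.0]] q [-0.73  0.59  1.79 -0.    0.76 -0.55]
shift mm [ 0.9  0.  -0.2]
tray conf 0.64 uv 359 255 xyz [ 0.4578 -0.1973  0.    ]
fin conf 0.87 uv 417 264 xyz [ 0.4319 -0.3325  0.068 ]
fin conf 0.35 uv 351 247 xyz [ 0.4779 -0.1671  0.068 ]
post conf 0.86 uv 225 248 xyz [0.4802 0.1427 0.155 ]
mark conf 0.56 uv 225 257 xyz [0.4575 0.1486 0.099 ]
drift conf 0.61 uv 157 270 xyz [0.4271 0.3422 0.01  ]
stand conf 0.73 uv 153 268 xyz [0.4309 0.3557 0.    ]
brush conf 0.94 uv 161 189 xyz [0.644  0.3338 0.    ]
brush conf 0.45 uv 362 253 xyz [ 0.463  -0.2046  0.    ]
spray conf 0.73 uv 229 258 xyz [0.4562 0.1513 0.    ]
pin0 conf 0.44 uv 347 244 xyz [ 0.4867 -0.1639  0.02  ]
pin0 conf 0.42 uv 344 270 xyz [ 0.4188 -0.1545  0.02  ]
tray conf 0.85 uv 346 221 xyz [ 0.4497 -0.187   0.    ]
fin conf 0.79 uv 375 177 xyz [ 0.4281 -0.3273  0.068 ]
post conf 0.63 uv 282 255 xyz [0.4703 0.143  0.155 ]
pin0 conf 0.73 uv 257 286 xyz [0.5344 0.1416 0.02  ]
pin0 conf 0.59 uv 349 229 xyz [ 0.4251 -0.1402  0.02  ]
```

The tray is in the bay at (0.458,-0.197) and pins are detected in it. Release, withdraw, recheck.

```bash
python3 -m creep '[[0,0,0,0,0,0,-1],[0,0,0,0,0,0,-1],[0,0,0,0,0,0,-1],[0,0,0,0,0,0,-1],[0,0,0,0,0,0,-1],[0,0,0,0,0,0,-1],[0,0,0,0,0,0,-1],[0,0,0,0,0,0,-1]]'
python3 -m creep '[[0,0,0,0,0,0,-1],[0,-25,0,0,0,0,-1],[0,-38,0,0,0,0,-1],[0,-38,0,0,0,0,-1],[0,-38,0,0,0,0,-1],[35,-20,0,0,0,0,-1],[35,-10,0,0,0,0,-1],[0,0,0,0,0,0,-1]]'
python3 -m creep '[[0,0,0,0,0,0,-1],[0,0,0,0,0,0,-1],[0,0,0,0,0,0,-1],[0,0,0,0,0,0,-1],[0,0,0,0,0,0,-1],[0,0,0,0,0,0,-1],[0,0,0,0,0,0,-1],[0,0,0,0,0,0,-1]]'
python3 fin.py; python3 - <<'E'
from h import *
p=cam("wrist")
for n,z in dict(tray=0,bay=0,pin0=.02).items(): tip(p,n,z,3)
p=cam("top");im=p["image"];hsv=cv2.cvtColor(im,cv2.COLOR_BGR2HSV)
for n,lo,hi,z,(x0,y0,x1,y1) in(("collar",(40,80,20),(85,255,255),.105,(180,170,290,280)),("yellow",(20,90,90),(35,255,255),.0,(318,214,404,296)),("traywhite",(0,0,190),(179,45,255),.04,(318,214,390,296))):
    k=np.zeros(im.shape[:2],np.uint8);k[y0:y1,x0:x1]=cv2.inRange(hsv,lo,hi)[y0:y1,x0:x1]
    v,u=np.nonzero(k);print(n,len(u),cv2.minAreaRect(np.array([ray(p,a,b,z)[:2]*1000 for a,b in zip(u,v)],np.float32)))
E
```

```text
clock: 30.87
tcp_pos: [0.4352, -0.3309, 0.04]
tool_rot: [-1.118, 1.342, -1.342]
wrist_force: [-0.1, -0.0, -0.0]
finger_gap: 0.647
clock: 31.53
tcp_pos: [0.4223, -0.4048, 0.2121]
tool_rot: [-1.117, 1.338, -1.349]
wrist_force: [0.4, -0.5, 0.1]
finger_gap: 0.999
clock: 32.2
tcp_pos: [0.4226, -0.3995, 0.209]
tool_rot: [-1.118, 1.342, -1.342]
wrist_force: [-0.1, 0.0, 0.7]
finger_gap: 0.996
t 32.20 tcp [ 0.4226 -0.3995  0.209 ] F [-0.1  0.   0.7] gap 0.9955643766897145
tool axes cols [[-0.181, -0.0, 0.984], [-0.984, 0.0, -0.181], [-0.0, -1.0, -0.0]] q [-0.84  0.42  1.58 -0.    1.15 -0.66]
fin conf 0.79 uv 282 127 xyz [ 0.4374 -0.3285  0.068 ]
[[279.9, 72.8, 126.5, 145.7]]
red [501, 0, 59, 50, 1822] ((674.44775390625, -281.9085693359375), (36.62225341796875, 61.22542953491211), 33.439815521240234)
red [450, 16, 30, 50, 425] ((616.598876953125, -286.275146484375), (21.91075325012207, 44.02363586425781), 12.968534469604492)
red [275, 109, 12, 40, 449] ((434.8261413574219, -329.7458190917969), (38.13862991333008, 11.23210620880127), 79.84012603759766)
post conf 0.62 uv 226 251 xyz [0.4735 0.1396 0.155 ]
tray conf 0.79 uv 359 253 xyz [ 0.4626 -0.1966  0.    ]
tray conf 0.85 uv 281 3 xyz [ 0.4599 -0.1992  0.    ]
pin0 conf 0.38 uv 280 125 xyz [ 0.4348 -0.3266  0.02  ]
collar 432 ((529.8134765625, 134.2601318359375), (93.00981903076172, 86.61608123779297), 36.08847427368164)
yellow 789 ((458.60552978515625, -195.30758666992188), (184.86341857910156, 158.3277130126953), 79.4684829711914)
traywhite 2475 ((457.21942138671875, -197.19436645507812), (149.68646240234375, 123.93988800048828), 79.6861801147461)
```

```bash
python3 -c "
from rig import bot
print(bot.finish_job())"
```

```text
the job is handed in; nothing more can be done
None
```

The job is done and handed in at about 32 s on the robot's clock; no verdict came back. Only pin0 and pin1 were in the jig. I slid the tray under it, locked the collar, pushed both pins into the tray, put the drift back in its stand and pulled the tray onto its bay.

**Final checks:**
- **Tray:** about 2 mm from the bay's centre and within about 0.3° of the outline, released and clear of the gripper.
- **Collar:** post at about (0.474–0.480, 0.140–0.143), which is roughly q = 0.8 and in line with the mark.
- **Drift:** the picture taken after release shows its guard flat on the block, and it was let go at the height it was gripped at.
- **Pins:** both empty bores showed brass in the tray below. After the pull, the top camera found two pins inside the tray and the side camera one. I did not view a final picture of them because my 16 pictures were used up.

**Checks that disagreed:**
- In the after-pull check, the network put the spray can at the red mark and gave one weak extra brush hit on the tray. The wrist view still showed red near the can's original place, and the best brush reading matched its start.
- The last wrist picture, in which the tray was mostly out of view, gave one weak false pin at the fin.

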